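# Load a sample cassette under the reader's sprung light flap

### The arm

A 7-joint arm with a two-finger parallel gripper is mounted at the origin on the work surface. World frame = base frame: x ahead of the robot, y to its left, z up, the work surface at z = 0. Lengths are in m, angles in rad, forces in N, time in s.
With the tool pointing down it reaches from about 0.425 to 0.925 m from the base axis. Payload 6.8 kg.
Tool frame: the origin (TCP) lies on the mounting face of the last link; the fingertips stand 173 mm ahead of it and the grasp point (between the pads) lies 155 mm ahead of it; z points along the fingers, y is the line along which they close (so a half turn about z gives the same grasp; the last joint's range is limited). The gripper opens to 85 mm and grips with 20 to 120 N. Pads are 22 mm wide; open, the fingers measure 114 mm over their backs; the gripper's body (76 mm by 85 mm) begins 54 mm behind the grasp point. The pads swing forward as they close: fully open they stand 13 mm farther back than shut.
Start: joints at [-1.354, 0.477, 0.022, 1.555, -0.011, 1.109, -0.083], TCP at [0.215, 0.64, 0.405] pointing down, gripper open.
Joint ranges: [-2.96, 2.96], [-0.34, 2.1], [-1.41, 1.46], [0.24, 2.44], [-1.37, 4.51], [0.17, 1.92], [-2.96, 2.96]. Speed limits (rad/s): [2.39, 2.39, 3.14, 3.14, 3.14, 3.14, 3.14].

### API

Orientations are given as a rotation vector (axis times angle).
In Python, from bench import r gives the robot as it stands.
- The arm moves only by the tool arm_command, never from a script. Its argument "plan" is a list of rows, each an object of numbers: "claw": the closure, from 0 (fully open) to 1 (shut); "tx", "ty", "tz": the shift along the tool's x, y, z in m; "ax", "ay", "az": the turn, a rotation vector about the tool's x, y, z in degrees. A call has exactly 10 rows; each row shifts and turns the commanded pose from where the row before left it, along the tool's axes as they then stand; what a row does not reach is not made up. A row lasts 1/12 s, in which the tool goes at most 41.7 mm and 7.16 degrees, less where a joint would pass 70% of its speed; a pose out of reach is approached as far as the arm can. A call is refused whole if a number of a shift passes 0.0417 or a number of a turn 7.16, either way. A call with a gripper value outside its range is refused whole. The fingers move at their own pace and stop on an object; "squeeze" is the grip in N (left out, the last holds). Time passes only in rows, so rows that do not move let the fingers close, or fill a call up. It gives the time, the measured TCP pose, the force, the opening and the grip force at its end, in the units of the state.
- r.get_obs(): the state, without advancing time (a new reading comes with each control period).
- r.grab_frame(name): name is "scene" or "top" or "wrist"; returns the picture (420x560x3 uint8, red, green, blue); there is no depth.
- r.camera_model(name): a dict with "fx", "fy", "cx", "cy" (pixels), "position" and "orientation" of the camera in the world; the wrist camera has in their place "tool_from_camera" (4x4, takes a point from camera to tool coordinates, whose origin is the TCP and whose axes are the flange's). Camera axes: x right, y up, looking along -z (the intrinsics and any distortion apply to the point x, -y, -z); pixel columns grow to the right and rows downward; lengths in m; the calibration is good to about 2 mm. A picture is of the moment at which its call begins: read the wrist's pose just before it. camera_model takes no time and is no camera call.
- r.hand_in(): hands the job in; it is judged then, once.
Trained networks look in the newest picture that a camera, given by its name, has taken for a name from the list of things; names that differ only in an ending like _2 or _b are one class to them, and where a whole thing is asked for, a point or a joint stands for the part that bears it (a point fixed in the world has none). Each returns a list of dicts, best first, with "confidence" (0 to 1); they miss things now and then, are a little off and sometimes report something else, mostly with a low value. They report only what shows in the picture. A call takes as long as a camera call. They do not tell look-alikes from the thing itself.
- r.boxes_of(target, camera): "location" ([x, y, z] in m, in the coordinates of the camera as it stood for that picture, good to about 4 mm: the middle of the surface that is visible of it).
- r.tip_of(target, camera): "location" ([x, y, z] in m, in the coordinates of the camera as it stood for that picture, good to about 4 mm: a listed point, or the origin of a listed thing).
The state is a dict: "clock": time; "joints": joint angles; "qvel": joint speeds; "tau": joint torques, N m; "tcp_pos": TCP position; "orientation": TCP orientation; "contact_force": force on the tool from outside, world axes, zero at the start; "moment": the same for the moment, N m; "grip_width": finger opening in m; "gripper_force": force on a finger pad.
Only numpy, scipy, OpenCV 4.12 (cv2) and the standard library are available. Lean on these libraries where they do the work, as an engineer would, in place of code of your own. Each camera call takes 0.05 s, during which the arm holds its last target. There are 200 camera calls.

### The job

Load the white sample cassette that sits on the track of the colour reader: with one finger push the black bar of the orange spring-closed flap over to the side and hold the flap well up, and meanwhile with the other finger push the cassette by its upright rear plate along the track, under the flap, right up to the end stop. Then draw back so that the flap springs fully shut behind it. Push only: do not lift or tip the cassette, do not let the flap hit or rest on it, and leave everything else on the bench where it stands.

Things in the scene. Friction and masses are not known exactly. Their poses are not given: they have to be found in the camera images.
- reader: White bench colour reader with loading track, fixed, at any yaw. Origin on the bench, under the flap's hinge line at the flap's front end. +y: loading direction along the track towards the white housing; z up. Base plate x -30..75, y -129..56, 6 mm high. Housing x -60..110, y 58..238 mm, 55 mm high, 75 mm from y = 128. Hinge line along y at x = 0, z = 31 mm.
- track_entry (a point): Track floor (reader x = 22, y = 0, z = 6 mm) on the track's centre line, below the flap's front end. Axes as the reader's. Two low rails guide the cassette: inner faces 18.5 mm either side, 4 mm thick, tops 5 mm above the floor, from reader y = -116 mm. From y = 3 on side walls stand 22 mm above the floor, under the flap.
- end_stop (a point): Foot of the end stop's face (reader x = 22, y = 47, z = 6 mm): a wall 22 mm high across the track, against which the cassette's block comes to rest.
- flap (a joint): Angle of the orange flap (rad): 0 shut, 1.2 fully up. Spring and weight shut it (1 to 4 N at the bar). Plate over reader x 0..44, y 0..52 mm; the +x edge rises, to 72 mm above the bench. A lip hangs from its front end (y 0..3, x 16..44, down to z = 13 mm when shut) and blocks the track; the cassette clears it from 0.6 up.
- bar_mid (a point): On the axis of the round black bar (8 mm thick), part of the flap, parallel to the hinge and 32 mm from it, reader y -112..53 mm; this point is at y = -50. Shut: x = 3, z = 63 mm. Pushing it to reader -x raises the flap: at 0.8 rad x = -21, z = 55; at 1.0 x = -25, z = 51 mm. For y < 0 only track and base plate lie below it.
- cassette: White loose cassette (about 120 g) on the track, three coloured spots. Origin under the centre of its block, axes as the reader's. Block 34 (x) x 40 (y) x 18 mm high; flat 4 mm tongue behind it, y -20..-34; upright plate 34 wide, y -34..-39, 30 mm high: push its rear (-y) face. At the stop its origin is at reader y = 27 mm and the lip drops between block and plate.
- spare: Grey spare cassette of the same shape lying on the bench, bystander; origin at its underside.
- flask_a: Purple stoppered conical flask, 74 mm wide, 127 mm high, bystander; origin at its underside.
- flask_b: Blue stoppered conical flask, 74 mm wide, 127 mm high, bystander; origin at its underside.
- flask_c: Yellow stoppered conical flask, 68 mm wide, 116 mm high, bystander; origin at its underside.
- slide_box: Flat blue box 75 x 50 x 22 mm, bystander; origin at its underside.
- marker: Black marker pen with red cap, 16 x 110 x 14 mm, bystander; origin at its underside.
- beaker: Empty glass beaker, 80 mm wide, 100 mm high, bystander; origin at its underside.
There are look-alikes about, which are no part of the job. Leave any red or yellow look-alike of the cassette alone.

How it is judged:
By the outcome, as a careful person would: the job done as asked, in the order asked, and still so for the second after the job is handed in, with the robot touching nothing.
It also fails if it takes over 45 s, if anything falls off the work surface, if the arm or the gripper's body presses on something with over 40 N, if the wrist force passes 120 N, or if a joint passes its speed limit or range.

## Working session

There is one attempt and no reset: what is moved stays moved. The work goes in short steps, Python scripts to look and compute and a tool call to move; the robot and the scene stay as the last step left them, time stands still between calls to the robot, and variables do not carry over. Pictures are saved under pics/ and viewed, at most 10 in all, crops included, and the job is handed in when it is done.

Besides the shell and the picture viewer there is one more tool, called after "Request:" by a JSON object that holds its "fn" and its "kwargs", one argument or row to a line. arm_command: Moves the arm, as the interface text tells. Its arguments: {"type":"object","properties":{"plan":{"type":"array","items":{"type":"object","properties":{"claw":{"type":"number"},"tx":{"type":"number"},"ty":{"type":"number"},"tz":{"type":"number"},"ax":{"type":"number"},"ay":{"type":"number"},"az":{"type":"number"}}}},"squeeze":{"type":"number"}},"required":["plan"]}

```bash
mkdir -p pics; ls; cat > h.py <<'E'
import numpy as np, cv2
from scipy.spatial.transform import Rotation as R
from bench import r
def campose(c):
    m=r.camera_model(c)
    if 'position' in m:
        o=np.array(m['orientation'],float)
        Rm=o if o.shape==(3,3) else R.from_rotvec(o).as_matrix() if o.size==3 else R.from_quat(o).as_matrix()
        T=np.eye(4);T[:3,:3]=Rm;T[:3,3]=m['position'];return m,T
    s=r.get_obs();T=np.eye(4);T[:3,:3]=R.from_rotvec(s['orientation']).as_matrix();T[:3,3]=s['tcp_pos']
    return m,T@np.array(m['tool_from_camera'])
def w(T,p): return T[:3,:3]@np.array(p)+T[:3,3]
def proj(m,T,P):
    q=T[:3,:3].T@(np.array(P)-T[:3,3]); return m['cx']+m['fx']*q[0]/-q[2], m['cy']+m['fy']*-q[1]/-q[2]
E
python3 - <<'E'
from h import *
for c in ['scene','top']:
    m,T=campose(c); print(c,m)
    f=r.grab_frame(c); cv2.imwrite(f'pics/{c}0.png',f[:,:,::-1])
    for t in ['reader','track_entry','end_stop','bar_mid','cassette','flask_a','beaker','slide_box','marker']:
        for d in r.tip_of(t,c)[:4]: print(c,t,round(d['confidence'],2),w(T,d['location']).round(3),np.round(proj(m,T,w(T,d['location']))))
print(r.get_obs())
print(r.camera_model('wrist'))
E
```

```text
pics
scene {'fx': 384.1579326164379, 'fy': 384.1579326164379, 'cx': 277.9689341121594, 'cy': 209.4719793776038, 'position': array([ 0.96947022, -0.38035932,  0.85267269]), 'orientation': array([0.48017459, 0.28384619, 1.02345496])}
scene reader 0.74 [0.537 0.049 0.004] [338. 181.]
scene reader 0.67 [ 0.511  0.008 -0.001] [320. 181.]
scene reader 0.58 [0.536 0.008 0.003] [325. 188.]
scene reader 0.5 [ 0.623 -0.066  0.003] [320. 225.]
scene track_entry 0.68 [0.536 0.007 0.003] [325. 188.]
scene track_entry 0.3 [ 0.625 -0.063  0.002] [321. 225.]
scene end_stop 0.9 [0.54  0.049 0.005] [339. 182.]
scene bar_mid 0.92 [ 0.515 -0.044  0.06 ] [306. 177.]
scene cassette 0.92 [ 0.555 -0.195  0.002] [262. 227.]
scene cassette 0.76 [ 0.41  -0.131  0.002] [257. 176.]
scene cassette 0.57 [ 0.531 -0.045  0.007] [307. 193.]
scene flask_a 0.77 [ 0.523 -0.344  0.004] [202. 243.]
scene flask_a 0.73 [ 0.58  -0.484  0.001] [156. 291.]
scene flask_a 0.6 [ 0.654 -0.375  0.002] [213. 295.]
scene beaker 0.73 [ 0.36  -0.369  0.004] [167. 199.]
scene beaker 0.67 [ 0.58  -0.489 -0.003] [154. 293.]
scene slide_bo
[... 1558 characters left out ...]
rray([-5.07988932e-01, -3.10023462e+00, -9.65585977e-05]), 'contact_force': array([ 0.09243217, -1.00657423, -0.46641965]), 'moment': array([-0.00135513, -0.04137273, -0.03262134]), 'gripper_force': 0.0, 'grip_width': 0.08537485110913909}
{'fx': 329.9900626791747, 'fy': 329.9900626791747, 'cx': 280.05141291565, 'cy': 211.28182960699894, 'tool_from_camera': array([[ 3.15349488e-04,  9.56899481e-01,  2.90419151e-01,
         7.44367227e-02],
       [ 9.99999819e-01, -1.52776046e-04, -5.82461972e-04,
        -3.85735562e-04],
       [-5.12988469e-04,  2.90419282e-01, -9.56899356e-01,
         3.13290852e-02],
       [ 0.00000000e+00,  0.00000000e+00,  0.00000000e+00,
         1.00000000e+00]])}
```

View pics/top0.png

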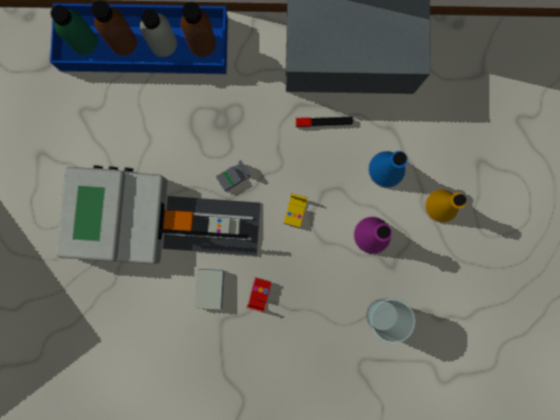

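View pics/scene0.png

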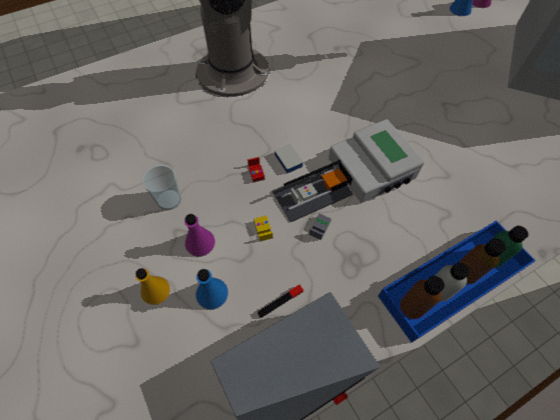

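Both views show the white cassette with coloured spots on the black track at top (222,226) / scene (307,192). The orange flap is at top (179,221), with the housing to its left. The look-alikes are red at top (260,294), yellow at (297,211) and the grey spare at (233,178). Only the white one sits on the track, so that is the one meant. Next I swing the arm over and confirm it with the wrist camera.

Request:
{"fn": "arm_command", "kwargs": {
  "plan": [
    {"tx": -0.0278, "ty": -0.0053, "az": 2.56, "claw": 0},
    {"tx": -0.0278, "ty": -0.0053, "az": 2.56, "claw": 0},
    {"tx": -0.0278, "ty": -0.0053, "az": 2.56, "claw": 0},
    {"tx": -0.0278, "ty": -0.0053, "az": 2.56, "claw": 0},
    {"tx": -0.0278, "ty": -0.0053, "az": 2.56, "claw": 0},
    {"tx": -0.0278, "ty": -0.0053, "az": 2.56, "claw": 0},
    {"tx": -0.0278, "ty": -0.0053, "az": 2.56, "claw": 0},
    {"tx": -0.0278, "ty": -0.0053, "az": 2.56, "claw": 0},
    {"tx": -0.0278, "ty": -0.0053, "az": 2.56, "claw": 0},
    {"tx": -0.0278, "ty": -0.0053, "az": 2.56, "claw": 0}
  ]
}}

```text
invalid input at $.plan[0]: expected keys claw, tx, ty, tz, ax, ay, az
```

Request:
{"fn": "arm_command", "kwargs": {
  "plan": [
    {"tx": -0.0278, "ty": -0.0053, "az": 2.56, "claw": 0},
    {"tx": -0.0278, "ty": -0.0053, "az": 2.56, "claw": 0},
    {"tx": -0.0278, "ty": -0.0053, "az": 2.56, "claw": 0},
    {"tx": -0.0278, "ty": -0.0053, "az": 2.56, "claw": 0},
    {"tx": -0.0278, "ty": -0.0053, "az": 2.56, "claw": 0},
    {"tx": -0.0278, "ty": -0.0053, "az": 2.56, "claw": 0},
    {"tx": -0.0278, "ty": -0.0053, "az": 2.56, "claw": 0},
    {"tx": -0.0278, "ty": -0.0053, "az": 2.56, "claw": 0},
    {"tx": -0.0278, "ty": -0.0053, "az": 2.56, "claw": 0},
    {"tx": -0.0278, "ty": -0.0053, "az": 2.56, "claw": 0}
  ]
}}

```text
invalid input at $.plan[0]: expected keys claw, tx, ty, tz, ax, ay, az
```

Request:
{"fn": "arm_command", "kwargs": {
  "plan": [
    {"tx": -0.0278, "ty": -0.0053, "tz": 0.005, "az": 2.56, "claw": 0.5},
    {"tx": -0.0278, "ty": -0.0053, "tz": 0.005, "az": 2.56, "claw": 0.7},
    {"tx": -0.0278, "ty": -0.0053, "tz": 0.005, "az": 2.56, "claw": 0.7},
    {"tx": -0.0278, "ty": -0.0053, "tz": 0.005, "az": 2.56, "claw": 0.7},
    {"tx": -0.0278, "ty": -0.0053, "tz": 0.005, "az": 2.56, "claw": 0.7},
    {"tx": -0.0278, "ty": -0.0053, "tz": 0.005, "az": 2.56, "claw": 0.7},
    {"tx": -0.0278, "ty": -0.0053, "tz": 0.005, "az": 2.56, "claw": 0.7},
    {"tx": -0.0278, "ty": -0.0053, "tz": 0.005, "az": 2.56, "claw": 0.7},
    {"tx": -0.0278, "ty": -0.0053, "tz": 0.005, "az": 2.56, "claw": 0.7},
    {"tx": -0.0278, "ty": -0.0053, "tz": 0.005, "az": 2.56, "claw": 0.7}
  ]
}}

```text
invalid input at $.plan[0]: expected keys claw, tx, ty, tz, ax, ay, az
```

All keys are required, so I'm resending with them filled in.

Request:
{"fn": "arm_command", "kwargs": {
  "plan": [
    {"claw": 0, "tx": -0.0278, "ty": -0.0053, "tz": 0, "ax": 0, "ay": 0, "az": 2.56},
    {"claw": 0, "tx": -0.0278, "ty": -0.0053, "tz": 0, "ax": 0, "ay": 0, "az": 2.56},
    {"claw": 0, "tx": -0.0278, "ty": -0.0053, "tz": 0, "ax": 0, "ay": 0, "az": 2.56},
    {"claw": 0, "tx": -0.0278, "ty": -0.0053, "tz": 0, "ax": 0, "ay": 0, "az": 2.56},
    {"claw": 0, "tx": -0.0278, "ty": -0.0053, "tz": 0, "ax": 0, "ay": 0, "az": 2.56},
    {"claw": 0, "tx": -0.0278, "ty": -0.0053, "tz": 0, "ax": 0, "ay": 0, "az": 2.56},
    {"claw": 0, "tx": -0.0278, "ty": -0.0053, "tz": 0, "ax": 0, "ay": 0, "az": 2.56},
    {"claw": 0, "tx": -0.0278, "ty": -0.0053, "tz": 0, "ax": 0, "ay": 0, "az": 2.56},
    {"claw": 0, "tx": -0.0278, "ty": -0.0053, "tz": 0, "ax": 0, "ay": 0, "az": 2.56},
    {"claw": 0, "tx": -0.0278, "ty": -0.0053, "tz": 0, "ax": 0, "ay": 0, "az": 2.56}
  ]
}}

```text
clock: 1.83
tcp_pos: [0.4284, 0.4548, 0.4048]
orientation: [1.185, 2.909, 0.001]
contact_force: [-0.2, 0.3, 0.7]
grip_width: 0.0855
gripper_force: 0.0
```

Request:
{"fn": "arm_command", "kwargs": {
  "plan": [
    {"claw": 0, "tx": -0.0278, "ty": -0.0053, "tz": 0, "ax": 0, "ay": 0, "az": 2.56},
    {"claw": 0, "tx": -0.0278, "ty": -0.0053, "tz": 0, "ax": 0, "ay": 0, "az": 2.56},
    {"claw": 0, "tx": -0.0278, "ty": -0.0053, "tz": 0, "ax": 0, "ay": 0, "az": 2.56},
    {"claw": 0, "tx": -0.0278, "ty": -0.0053, "tz": 0, "ax": 0, "ay": 0, "az": 2.56},
    {"claw": 0, "tx": -0.0278, "ty": -0.0053, "tz": 0, "ax": 0, "ay": 0, "az": 2.56},
    {"claw": 0, "tx": -0.0278, "ty": -0.0053, "tz": 0, "ax": 0, "ay": 0, "az": 2.56},
    {"claw": 0, "tx": -0.0278, "ty": -0.0053, "tz": 0, "ax": 0, "ay": 0, "az": 2.56},
    {"claw": 0, "tx": -0.0278, "ty": -0.0053, "tz": 0, "ax": 0, "ay": 0, "az": 2.56},
    {"claw": 0, "tx": -0.0278, "ty": -0.0053, "tz": 0, "ax": 0, "ay": 0, "az": 2.56},
    {"claw": 0, "tx": -0.0278, "ty": -0.0053, "tz": 0, "ax": 0, "ay": 0, "az": 2.56}
  ]
}}

```text
clock: 2.67
tcp_pos: [0.5397, 0.1971, 0.4049]
orientation: [1.8, 2.574, 0.001]
contact_force: [-0.1, 0.1, -1.1]
grip_width: 0.0857
gripper_force: 0.0
```

Request:
{"fn": "arm_command", "kwargs": {
  "plan": [
    {"claw": 0.7, "tx": -0.0278, "ty": -0.0053, "tz": 0.005, "ax": 0, "ay": 0, "az": 2.56},
    {"claw": 0.7, "tx": -0.0278, "ty": -0.0053, "tz": 0.005, "ax": 0, "ay": 0, "az": 2.56},
    {"claw": 0.7, "tx": -0.0278, "ty": -0.0053, "tz": 0.005, "ax": 0, "ay": 0, "az": 2.56},
    {"claw": 0.7, "tx": -0.0278, "ty": -0.0053, "tz": 0.005, "ax": 0, "ay": 0, "az": 2.56},
    {"claw": 0.7, "tx": -0.0278, "ty": -0.0053, "tz": 0.005, "ax": 0, "ay": 0, "az": 2.56},
    {"claw": 0.7, "tx": -0.0278, "ty": -0.0053, "tz": 0.005, "ax": 0, "ay": 0, "az": 2.56},
    {"claw": 0.7, "tx": -0.0278, "ty": -0.0053, "tz": 0.005, "ax": 0, "ay": 0, "az": 2.56},
    {"claw": 0.7, "tx": -0.0278, "ty": -0.0053, "tz": 0.005, "ax": 0, "ay": 0, "az": 2.56},
    {"claw": 0.7, "tx": -0.0278, "ty": -0.0053, "tz": 0.005, "ax": 0, "ay": 0, "az": 2.56},
    {"claw": 0.7, "tx": -0.0278, "ty": -0.0053, "tz": 0.005, "ax": 0, "ay": 0, "az": 2.56}
  ]
}}

```text
clock: 3.5
tcp_pos: [0.5287, -0.0833, 0.3547]
orientation: [2.326, 2.111, 0.001]
contact_force: [0.2, -0.3, -1.2]
grip_width: 0.0257
gripper_force: 0.0
```

```bash
python3 - <<'E'
from h import *
m,T=campose('wrist')
f=r.grab_frame('wrist'); cv2.imwrite('pics/w1.png',cv2.resize(f[:,:,::-1],(800,600)))
for t in ['reader','track_entry','end_stop','bar_mid','cassette','spare']:
    for d in r.tip_of(t,'wrist')[:3]: print(t,round(d['confidence'],2),w(T,d['location']).round(4),np.round(proj(m,T,w(T,d['location']))))
s=r.get_obs();print(s['clock'],s['tcp_pos'],s['orientation'],s['grip_width'],s['joints'].round(3))
E
```

```text
reader 0.95 [0.5103 0.0068 0.0023] [251.  95.]
track_entry 0.84 [0.5352 0.0053 0.0055] [278.  94.]
end_stop 0.7 [ 0.5312 -0.0524  0.0086] [280. 158.]
end_stop 0.68 [0.5326 0.0577 0.0091] [269.  29.]
bar_mid 0.91 [ 0.5115 -0.0426  0.0643] [253. 158.]
bar_mid 0.3 [ 7.430e-01 -2.567e-01  5.000e-04] [483. 319.]
cassette 0.87 [ 0.5321 -0.0552  0.0088] [281. 161.]
cassette 0.7 [ 0.5544 -0.1901  0.0029] [313. 282.]
cassette 0.58 [ 0.4067 -0.1298  0.0009] [169. 242.]
spare 0.7 [ 0.6265 -0.0582 -0.001 ] [377. 153.]
3.85 [ 0.52935139 -0.08074528  0.35484521] [-2.32111945e+00 -2.11689446e+00 -1.17556578e-03] 0.02583730662119147 [-0.402  0.335  0.54   1.969 -0.219  0.895  0.159]
```

View pics/w1.png

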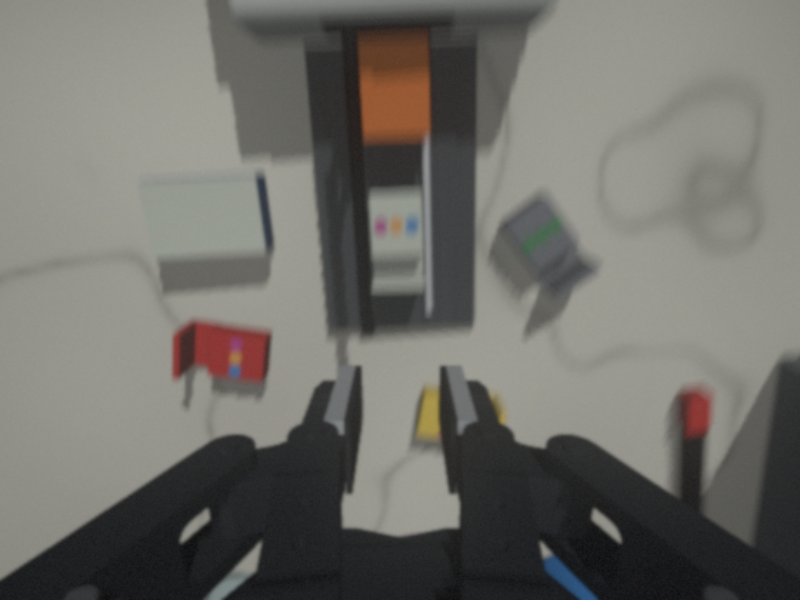

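The wrist view shows the white cassette with three spots at (398,230) in front of the orange flap (395,95). The bar is at x≈360, red is at (225,350) and the spare at (540,235). Next I fit the reader pose and check it on an enlarged crop.

```bash
cat >> h.py <<'E'
def draw(img,m,T,P0,k,off,segs,col):
    x0,y0,a=P0; Rz=R.from_euler('z',a).as_matrix()
    for s in segs:
        q=[proj(m,T,Rz@np.array(p)/1000+[x0,y0,0]) for p in s]
        q=[(int(round(((u+.5)-off[0])*k)),int(round(((v+.5)-off[1])*k))) for u,v in q]
        cv2.line(img,q[0],q[1],col,1,cv2.LINE_AA)
E
python3 - <<'E'
from h import *
from scipy.optimize import least_squares
L={'reader':(0,0,0),'track_entry':(22,0,6),'end_stop':(22,47,6),'bar_mid':(3,-50,63)}
obs=[];cas=[]
m,T=campose('wrist'); f=r.grab_frame('wrist')
fs={'wrist':(m,T,f)}
for c in ['scene','top']: mm,TT=campose(c); fs[c]=(mm,TT,r.grab_frame(c))
for c,(mm,TT,_) in fs.items():
    for t in list(L)+['cassette']:
        for d in r.tip_of(t,c)[:3]:
            p=w(TT,d['location'])
            if t=='cassette':
                if np.hypot(p[0]-.53,p[1]+.05)<.03: cas.append(p)
            else:
                e=np.array(L[t])/1000; e=[.512+e[0]+.09*e[1],.002+e[1]-.09*e[0]]
                if np.hypot(*(p[:2]-e))<.013: obs.append((L[t],p))
def fun(q):
    Rz=R.from_euler('z',q[2]).as_matrix()
    return np.concatenate([(Rz@np.array(l)/1000)[:2]+q[:2]-p[:2] for l,p in obs])
s=least_squares(fun,[.512,0,-.09]);P=s.x
print(P,len(obs),np.abs(s.fun).max()); 
Ri=R.from_euler('z',-P[2]).as_matrix()
for c in cas: print('cas',(Ri@(c-[P[0],P[1],0])*1000).round(1))
np.savez('w2.npz',T=T,P=P,f=f)
k=4;off=(185,60);sub=f[60:205,200-15:200+185-15]
img=cv2.resize(np.ascontiguousarray(sub[:,:,::-1]),None,fx=k,fy=k,interpolation=cv2.INTER_CUBIC)
segs=[((-30,-129,6),(75,-129,6)),((-30,-129,6),(-30,56,6)),((75,-129,6),(75,56,6)),((3,-112,63),(3,53,63)),((0,-3,35),(44,-3,35)),((40.5,-116,11),(40.5,0,11))]
draw(img,m,T,P,k,off,segs,(0,255,0))
cv2.imwrite('pics/w2.png',img);print(img.shape)
st=r.get_obs();print(st['clock'],st['tcp_pos'],st['orientation'])
E
```

```text
[ 0.51201519  0.00643751 -0.07591502] 8 0.004687142714802105
cas [ 22.9 -56.5   5.4]
cas [ 22.5 -50.9   3.9]
(580, 740, 3)
4.75 [ 0.52887233 -0.0821278   0.35469277] [2.32390454e+00 2.11401184e+00 1.23286165e-05]
```

View pics/w2.png

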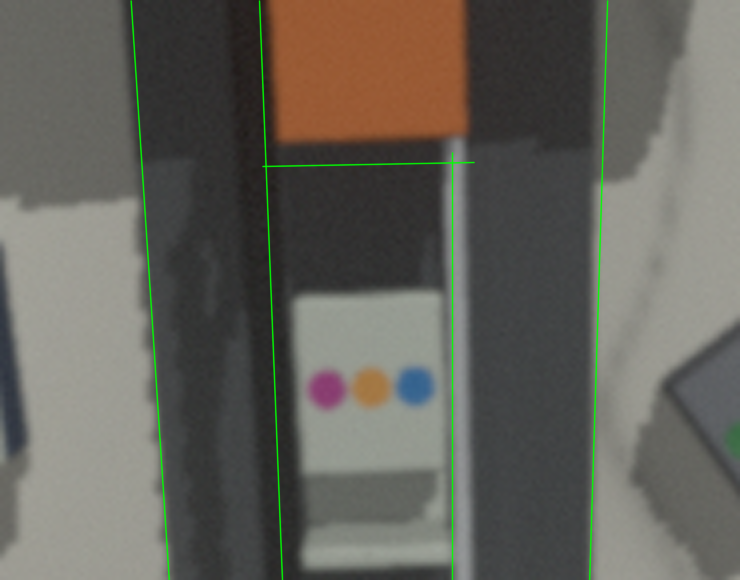

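```bash
python3 - <<'E'
from h import *
from scipy.optimize import least_squares
z=np.load('w2.npz');T=z['T'];f=z['f'];m=r.camera_model('wrist')
def px(u,v): return np.array([u/4+185-.5,v/4+60-.5])
pts=[((0,0,31),px(277,141)),((44,0,31),px(467,135))]
lines=[(75,px(598,180)),(75,px(594,400)),(75,px(590,570)),(-30,px(133,10)),(-30,px(150,330)),(-30,px(168,570))]
def ray(u,zz):
    d=np.array([(u[0]-m['cx'])/m['fx'],-(u[1]-m['cy'])/m['fy'],-1]);d=T[:3,:3]@d
    return (T[:3,3]+d*(zz/1000-T[2,3])/d[2])
def loc(q,p): return R.from_euler('z',-q[2]).as_matrix()@(p-[q[0],q[1],0])*1000
def fun(q):
    e=[]
    for l,u in pts: e+=list((loc(q,ray(u,l[2]))-l)[:2])
    for x,u in lines: e.append(loc(q,ray(u,6))[0]-x)
    return np.array(e)
s=least_squares(fun,z['P']);q=s.x;print(q.tolist(),fun(q).round(1))
for n,u,v,h in [('bf',295,297,24),('bf',442,290,24),('br',300,473,24),('br',443,468,24),('plate rear top',303,570,36),('plate rear top',450,560,36)]:
    print(n,loc(q,ray(px(u,v),h)).round(1))
# bar profile: dark columns
g=cv2.cvtColor(f,cv2.COLOR_RGB2GRAY)
for row in (70,100,140,180,200): print(row,g[row,235:290:1].tolist())
np.save('q.npy',q)
st=r.get_obs();t=st['tcp_pos'];Rt=R.from_rotvec(st['orientation']).as_matrix()
print('tcp in reader',loc(q,t).round(1),'tool y angle',np.degrees(np.arctan2(Rt[1,1],Rt[0,1])),'yaw',np.degrees(q[2]), 'tilt',Rt[:,2].round(4))
E
```

```text
[0.5123781823696606, 0.00868152774756547, -0.07815925555609653] [ 2.8 -0.3 -1.5  0.3 -0.9 -0.2  0.2  0.1 -0.6  0.1]
bf [  5.  -32.6  24. ]
bf [ 37.6 -31.6  24. ]
br [  4.9 -72.1  24. ]
br [ 37.8 -71.4  24. ]
plate rear top [  5.7 -92.   36. ]
plate rear top [ 38.8 -90.1  36. ]
70 [48, 47, 47, 47, 45, 47, 44, 38, 36, 37, 35, 34, 35, 32, 34, 37, 43, 61, 84, 100, 103, 104, 104, 104, 106, 104, 104, 104, 105, 106, 105, 105, 106, 106, 105, 107, 104, 104, 106, 104, 103, 103, 105, 104, 104, 105, 105, 106, 103, 104, 105, 102, 103, 103, 105]
100 [50, 48, 51, 48, 48, 48, 48, 48, 45, 41, 35, 37, 39, 38, 37, 35, 37, 33, 37, 43, 50, 48, 47, 45, 47, 50, 44, 47, 46, 46, 50, 45, 47, 47, 45, 50, 49, 49, 46, 49, 47, 47, 45, 46, 49, 49, 46, 45, 48, 49, 47, 47, 48, 49, 48]
140 [54, 53, 54, 51, 51, 52, 51, 51, 54, 58, 62, 56, 48, 43, 43, 41, 40, 37, 39, 42, 41, 54, 74, 106, 135, 147, 154, 152, 152, 152, 151, 150, 152, 151, 151, 151, 152, 154, 153, 152, 152, 151, 151, 154, 152, 153, 152, 150, 152, 153, 151, 152, 150, 151, 153]
180 [55, 55, 55, 54, 58, 60, 66, 68, 66, 66, 70, 68, 67, 61, 59, 50, 43, 43, 44, 44, 42, 46, 43, 42, 54, 69, 84, 94, 97, 99, 98, 98, 100, 100, 99, 101, 99, 103, 98, 100, 96, 99, 100, 100, 100, 99, 100, 98, 98, 98, 98, 97, 98, 98, 100]
200 [55, 53, 56, 57, 52, 57, 57, 61, 69, 70, 68, 67, 67, 66, 63, 61, 51, 43, 41, 45, 43, 44, 40, 45, 58, 90, 122, 139, 144, 146, 146, 144, 145, 146, 145, 144, 142, 141, 143, 140, 142, 138, 139, 139, 139, 139, 137, 133, 132, 128, 130, 131, 131, 129, 131]
tcp in reader [ 23.5 -89.2 354.7] tool y angle -5.415609461143685 yaw -4.478195473248761 tilt [ 0.  0. -1.]
```

Request:
{"fn": "arm_command", "kwargs": {
  "plan": [
    {"claw": 0.75, "tx": -0.0036, "ty": 0.0049, "tz": 0.02, "ax": 0, "ay": 0, "az": -0.2},
    {"claw": 0.75, "tx": -0.0036, "ty": 0.0049, "tz": 0.02, "ax": 0, "ay": 0, "az": -0.2},
    {"claw": 0.75, "tx": -0.0036, "ty": 0.0049, "tz": 0.02, "ax": 0, "ay": 0, "az": -0.2},
    {"claw": 0.75, "tx": -0.0036, "ty": 0.0049, "tz": 0.02, "ax": 0, "ay": 0, "az": -0.2},
    {"claw": 0.75, "tx": -0.0036, "ty": 0.0049, "tz": 0.02, "ax": 0, "ay": 0, "az": -0.2},
    {"claw": 0.75, "tx": 0, "ty": 0, "tz": 0.015, "ax": 0, "ay": 0, "az": 0},
    {"claw": 0.75, "tx": 0, "ty": 0, "tz": 0.013, "ax": 0, "ay": 0, "az": 0},
    {"claw": 0.75, "tx": 0, "ty": 0, "tz": 0.01, "ax": 0, "ay": 0, "az": 0},
    {"claw": 0.75, "tx": 0, "ty": 0, "tz": 0.01, "ax": 0, "ay": 0, "az": 0},
    {"claw": 0.75, "tx": 0, "ty": 0, "tz": 0.005, "ax": 0, "ay": 0, "az": 0}
  ]
}}

```text
clock: 5.58
tcp_pos: [0.5515, -0.1019, 0.2007]
orientation: [-2.305, -2.134, 0.001]
contact_force: [0.8, 0.2, 0.0]
grip_width: 0.0215
gripper_force: 0.0
```

```bash
cat >> h.py <<'E'
def loc(q,p): return R.from_euler('z',-q[2]).as_matrix()@(p-np.array([q[0],q[1],0]))*1000
def st():
    q=np.load('q.npy');s=r.get_obs();Rt=R.from_rotvec(s['orientation']).as_matrix()
    print('t',round(s['clock'],2),'tcp reader',loc(q,s['tcp_pos']).round(1),'yaw rel',round(np.degrees(np.arctan2(Rt[1,1],Rt[0,1])-q[2]),2),'w',round(s['grip_width'],4),'F',s['contact_force'].round(1))
E
python3 - <<'E'
from h import *
z=np.load('w2.npz');T=z['T'];q=np.load('q.npy');m=r.camera_model('wrist')
for u,v in [(246.8,70),(249,100),(254.3,180),(255,200)]:
    d=T[:3,:3]@np.array([(u-m['cx'])/m['fx'],-(v-m['cy'])/m['fy'],-1]); print('bar',loc(q,T[:3,3]+d*(.063-T[2,3])/d[2]).round(1))
f=r.grab_frame('wrist'); cv2.imwrite('pics/w3.png',cv2.resize(f[:,:,::-1],(800,600)));st()
E
```

```text
bar [ 0.7 15.3 63. ]
bar [ 1.5 -5.5 63. ]
bar [  3.2 -66.3  63. ]
bar [  3.2 -82.9  63. ]
t 5.63 tcp reader [  47.5 -107.2  200.3] yaw rel 0.09 w 0.0213 F [-0.9  0.4 -0.6]
```

View pics/w3.png

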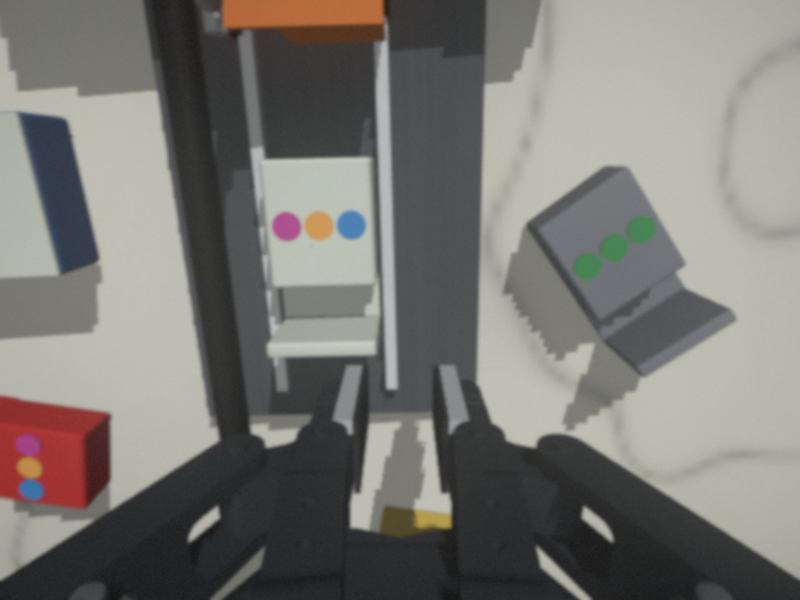

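Bar and finger geometry agree, with the bar at x≈3 and the tips about 4 mm behind the rear plate. In this view the flap and cassette edges sit about 1° CCW of the tool, so I correct the yaw and slide the left finger against the bar.

Request:
{"fn": "arm_command", "kwargs": {
  "plan": [
    {"claw": 0.75, "tx": 0, "ty": 0, "tz": 0.003, "ax": 0, "ay": 0, "az": -0.5},
    {"claw": 0.75, "tx": 0, "ty": -0.0025, "tz": 0, "ax": 0, "ay": 0, "az": -0.5},
    {"claw": 0.75, "tx": 0, "ty": -0.005, "tz": 0, "ax": 0, "ay": 0, "az": 0},
    {"claw": 0.75, "tx": 0, "ty": -0.005, "tz": 0, "ax": 0, "ay": 0, "az": 0},
    {"claw": 0.75, "tx": 0, "ty": -0.005, "tz": 0, "ax": 0, "ay": 0, "az": 0},
    {"claw": 0.75, "tx": 0, "ty": -0.005, "tz": 0, "ax": 0, "ay": 0, "az": 0},
    {"claw": 0.75, "tx": 0, "ty": -0.005, "tz": 0, "ax": 0, "ay": 0, "az": 0},
    {"claw": 0.75, "tx": 0, "ty": -0.005, "tz": 0, "ax": 0, "ay": 0, "az": 0},
    {"claw": 0.75, "tx": 0, "ty": -0.005, "tz": 0, "ax": 0, "ay": 0, "az": 0},
    {"claw": 0.75, "tx": 0, "ty": -0.004, "tz": 0, "ax": 0, "ay": 0, "az": 0}
  ]
}}

```text
clock: 6.47
tcp_pos: [0.5104, -0.0995, 0.1988]
orientation: [2.285, 2.153, 0.002]
contact_force: [7.0, -1.0, -6.0]
grip_width: 0.0213
gripper_force: 3.3
```

```bash
python3 - <<'E'
from h import *
f=r.grab_frame('wrist'); cv2.imwrite('pics/w4.png',cv2.resize(f[:,:,::-1],(800,600)));st()
E
```

```text
t 6.52 tcp reader [   6.1 -108.1  198.7] yaw rel 1.06 w 0.0216 F [ 5.4 -0.4 -3.3]
```

View pics/w4.png

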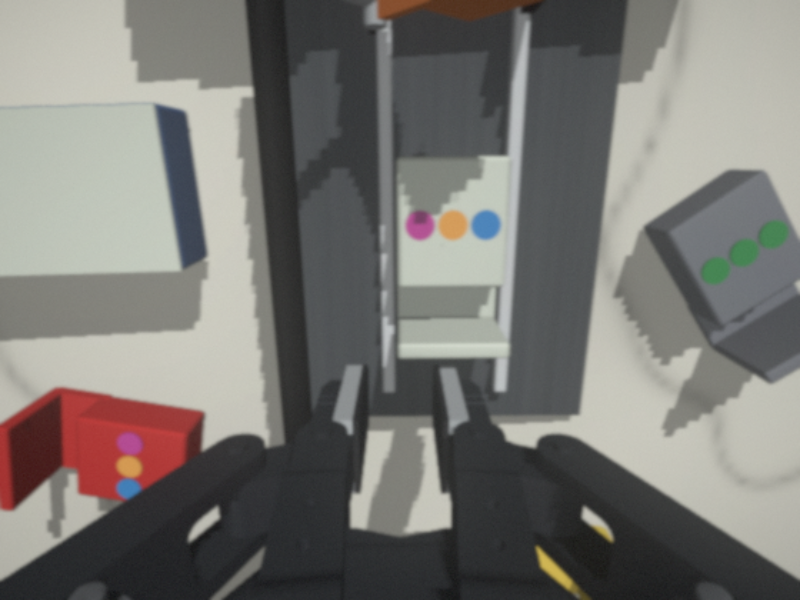

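The flap is up about 0.9 rad (bar x≈-23). The cassette at (453,220) is square to the tool, with the right finger right behind its plate at (453,357). I push along the track in stages.

Request:
{"fn": "arm_command", "kwargs": {
  "plan": [
    {"claw": 0.75, "tx": 0.002, "ty": -0.0005, "tz": 0, "ax": 0, "ay": 0, "az": 0},
    {"claw": 0.75, "tx": 0.003, "ty": 0, "tz": 0, "ax": 0, "ay": 0, "az": 0},
    {"claw": 0.75, "tx": 0.003, "ty": 0, "tz": 0, "ax": 0, "ay": 0, "az": 0},
    {"claw": 0.75, "tx": 0.004, "ty": 0, "tz": 0, "ax": 0, "ay": 0, "az": 0},
    {"claw": 0.75, "tx": 0.004, "ty": 0, "tz": 0, "ax": 0, "ay": 0, "az": 0},
    {"claw": 0.75, "tx": 0.004, "ty": 0, "tz": 0, "ax": 0, "ay": 0, "az": 0},
    {"claw": 0.75, "tx": 0.004, "ty": 0, "tz": 0, "ax": 0, "ay": 0, "az": 0},
    {"claw": 0.75, "tx": 0.004, "ty": 0, "tz": 0, "ax": 0, "ay": 0, "az": 0},
    {"claw": 0.75, "tx": 0.003, "ty": 0, "tz": 0, "ax": 0, "ay": 0, "az": 0},
    {"claw": 0.75, "tx": 0.002, "ty": 0, "tz": 0, "ax": 0, "ay": 0, "az": 0}
  ]
}}

```text
clock: 7.35
tcp_pos: [0.5118, -0.0662, 0.1987]
orientation: [2.286, 2.155, 0.0]
contact_force: [2.5, -4.3, 2.4]
grip_width: 0.0211
gripper_force: 2.5
```

```bash
python3 - <<'E'
from h import *
f=r.grab_frame('wrist'); cv2.imwrite('pics/w5.png',cv2.resize(f[:,:,::-1],(800,600)));st()
E
```

```text
t 7.4 tcp reader [  5.3 -74.4 198.7] yaw rel 1.11 w 0.0216 F [ 2.  -3.4  1.2]
```

View pics/w5.png

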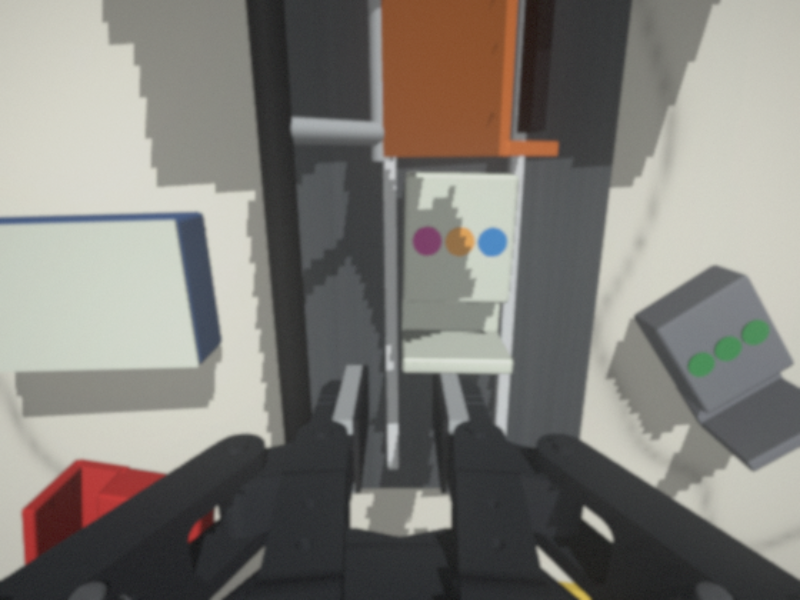

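The flap is well up with its lip at (530,148), clear of the cassette, which moves square with its front edge at row 172. I continue.

Request:
{"fn": "arm_command", "kwargs": {
  "plan": [
    {"claw": 0.75, "tx": 0.003, "ty": 0, "tz": 0, "ax": 0, "ay": 0, "az": 0},
    {"claw": 0.75, "tx": 0.004, "ty": 0, "tz": 0, "ax": 0, "ay": 0, "az": 0},
    {"claw": 0.75, "tx": 0.004, "ty": 0, "tz": 0, "ax": 0, "ay": 0, "az": 0},
    {"claw": 0.75, "tx": 0.005, "ty": 0, "tz": 0, "ax": 0, "ay": 0, "az": 0},
    {"claw": 0.75, "tx": 0.005, "ty": 0, "tz": 0, "ax": 0, "ay": 0, "az": 0},
    {"claw": 0.75, "tx": 0.005, "ty": 0, "tz": 0, "ax": 0, "ay": 0, "az": 0},
    {"claw": 0.75, "tx": 0.005, "ty": 0, "tz": 0, "ax": 0, "ay": 0, "az": 0},
    {"claw": 0.75, "tx": 0.004, "ty": 0, "tz": 0, "ax": 0, "ay": 0, "az": 0},
    {"claw": 0.75, "tx": 0.004, "ty": 0, "tz": 0, "ax": 0, "ay": 0, "az": 0},
    {"claw": 0.75, "tx": 0.002, "ty": 0, "tz": 0, "ax": 0, "ay": 0, "az": 0}
  ]
}}

```text
clock: 8.23
tcp_pos: [0.5142, -0.025, 0.1987]
orientation: [-2.286, -2.155, -0.0]
contact_force: [1.8, -4.1, 1.5]
grip_width: 0.0214
gripper_force: 2.3
```

Request:
{"fn": "arm_command", "kwargs": {
  "plan": [
    {"claw": 0.75, "tx": 0.001, "ty": 0, "tz": 0, "ax": 0, "ay": 0, "az": 0},
    {"claw": 0.75, "tx": 0.001, "ty": 0, "tz": 0, "ax": 0, "ay": 0, "az": 0},
    {"claw": 0.75, "tx": 0.001, "ty": 0, "tz": 0, "ax": 0, "ay": 0, "az": 0},
    {"claw": 0.75, "tx": 0.001, "ty": 0, "tz": 0, "ax": 0, "ay": 0, "az": 0},
    {"claw": 0.75, "tx": 0.001, "ty": 0, "tz": 0, "ax": 0, "ay": 0, "az": 0},
    {"claw": 0.75, "tx": 0.0005, "ty": 0, "tz": 0, "ax": 0, "ay": 0, "az": 0},
    {"claw": 0.75, "tx": 0.0005, "ty": 0, "tz": 0, "ax": 0, "ay": 0, "az": 0},
    {"claw": 0.75, "tx": 0.0005, "ty": 0, "tz": 0, "ax": 0, "ay": 0, "az": 0},
    {"claw": 0.75, "tx": 0, "ty": 0, "tz": 0, "ax": 0, "ay": 0, "az": 0},
    {"claw": 0.75, "tx": 0, "ty": 0, "tz": 0, "ax": 0, "ay": 0, "az": 0}
  ]
}}

```text
clock: 9.07
tcp_pos: [0.5146, -0.0191, 0.1987]
orientation: [-2.286, -2.154, -0.0]
contact_force: [2.0, -3.3, 0.9]
grip_width: 0.0213
gripper_force: 2.0
```

```bash
python3 - <<'E'
from h import *
f=r.grab_frame('wrist'); cv2.imwrite('pics/w6.png',cv2.resize(f[:,:,::-1],(800,600)));st()
E
```

```text
t 9.12 tcp reader [  4.3 -27.6 198.7] yaw rel 1.07 w 0.0214 F [ 1.7 -3.8  1. ]
```

View pics/w6.png

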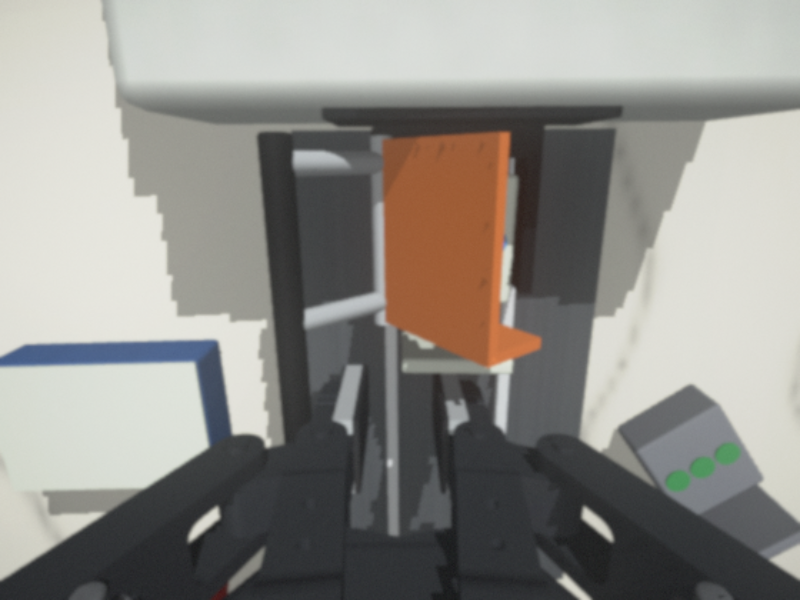

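The plate at (457,365) is still short of the stop and there is no stop force yet. I push on in millimetre steps.

Request:
{"fn": "arm_command", "kwargs": {
  "plan": [
    {"claw": 0.75, "tx": 0.0005, "ty": 0, "tz": 0, "ax": 0, "ay": 0, "az": 0},
    {"claw": 0.75, "tx": 0.0005, "ty": 0, "tz": 0, "ax": 0, "ay": 0, "az": 0},
    {"claw": 0.75, "tx": 0.0005, "ty": 0, "tz": 0, "ax": 0, "ay": 0, "az": 0},
    {"claw": 0.75, "tx": 0.0005, "ty": 0, "tz": 0, "ax": 0, "ay": 0, "az": 0},
    {"claw": 0.75, "tx": 0.0005, "ty": 0, "tz": 0, "ax": 0, "ay": 0, "az": 0},
    {"claw": 0.75, "tx": 0.0005, "ty": 0, "tz": 0, "ax": 0, "ay": 0, "az": 0},
    {"claw": 0.75, "tx": 0, "ty": 0, "tz": 0, "ax": 0, "ay": 0, "az": 0},
    {"claw": 0.75, "tx": 0, "ty": 0, "tz": 0, "ax": 0, "ay": 0, "az": 0},
    {"claw": 0.75, "tx": 0, "ty": 0, "tz": 0, "ax": 0, "ay": 0, "az": 0},
    {"claw": 0.75, "tx": 0, "ty": 0, "tz": 0, "ax": 0, "ay": 0, "az": 0}
  ]
}}

```text
clock: 9.95
tcp_pos: [0.5148, -0.0161, 0.1987]
orientation: [-2.286, -2.154, -0.0]
contact_force: [2.2, -2.8, 1.5]
grip_width: 0.0216
gripper_force: 1.7
```

Request:
{"fn": "arm_command", "kwargs": {
  "plan": [
    {"claw": 0.75, "tx": 0.0005, "ty": 0, "tz": 0, "ax": 0, "ay": 0, "az": 0},
    {"claw": 0.75, "tx": 0.0005, "ty": 0, "tz": 0, "ax": 0, "ay": 0, "az": 0},
    {"claw": 0.75, "tx": 0.0005, "ty": 0, "tz": 0, "ax": 0, "ay": 0, "az": 0},
    {"claw": 0.75, "tx": 0.0005, "ty": 0, "tz": 0, "ax": 0, "ay": 0, "az": 0},
    {"claw": 0.75, "tx": 0, "ty": 0, "tz": 0, "ax": 0, "ay": 0, "az": 0},
    {"claw": 0.75, "tx": 0, "ty": 0, "tz": 0, "ax": 0, "ay": 0, "az": 0},
    {"claw": 0.75, "tx": 0, "ty": 0, "tz": 0, "ax": 0, "ay": 0, "az": 0},
    {"claw": 0.75, "tx": 0, "ty": 0, "tz": 0, "ax": 0, "ay": 0, "az": 0},
    {"claw": 0.75, "tx": 0, "ty": 0, "tz": 0, "ax": 0, "ay": 0, "az": 0},
    {"claw": 0.75, "tx": 0, "ty": 0, "tz": 0, "ax": 0, "ay": 0, "az": 0}
  ]
}}

```text
clock: 10.78
tcp_pos: [0.5149, -0.0148, 0.1987]
orientation: [2.287, 2.153, -0.0]
contact_force: [2.5, -4.7, 0.9]
grip_width: 0.0214
gripper_force: 2.8
```

Request:
{"fn": "arm_command", "kwargs": {
  "plan": [
    {"claw": 0.75, "tx": 0.0005, "ty": 0, "tz": 0, "ax": 0, "ay": 0, "az": 0},
    {"claw": 0.75, "tx": 0.0005, "ty": 0, "tz": 0, "ax": 0, "ay": 0, "az": 0},
    {"claw": 0.75, "tx": 0.0005, "ty": 0, "tz": 0, "ax": 0, "ay": 0, "az": 0},
    {"claw": 0.75, "tx": 0, "ty": 0, "tz": 0, "ax": 0, "ay": 0, "az": 0},
    {"claw": 0.75, "tx": 0, "ty": 0, "tz": 0, "ax": 0, "ay": 0, "az": 0},
    {"claw": 0.75, "tx": 0, "ty": 0, "tz": 0, "ax": 0, "ay": 0, "az": 0},
    {"claw": 0.75, "tx": 0, "ty": 0, "tz": 0, "ax": 0, "ay": 0, "az": 0},
    {"claw": 0.75, "tx": 0, "ty": 0, "tz": 0, "ax": 0, "ay": 0, "az": 0},
    {"claw": 0.75, "tx": 0, "ty": 0, "tz": 0, "ax": 0, "ay": 0, "az": 0},
    {"claw": 0.75, "tx": 0, "ty": 0, "tz": 0, "ax": 0, "ay": 0, "az": 0}
  ]
}}

```text
clock: 11.62
tcp_pos: [0.5151, -0.0144, 0.1989]
orientation: [2.287, 2.151, -0.001]
contact_force: [2.3, -8.8, 1.8]
grip_width: 0.0212
gripper_force: 4.3
```

```bash
python3 - <<'E'
from h import *
f=r.grab_frame('wrist'); cv2.imwrite('pics/w7.png',f[:,:,::-1]);st()
m,T=campose('wrist');q=np.load('q.npy')
for d in r.tip_of('cassette','wrist')[:3]: print(d['confidence'],loc(q,w(T,d['location'])).round(1))
E
```

```text
t 11.67 tcp reader [  4.5 -22.8 198.9] yaw rel 0.95 w 0.0214 F [ 3.1 -8.   2.4]
```

The push stalled at TCP y = -22.8 (expected -23) with the force rising to 8.8 N, so the cassette is at the stop. I draw back, then let the flap down under control.

Request:
{"fn": "arm_command", "kwargs": {
  "plan": [
    {"claw": 0.75, "tx": -0.001, "ty": 0, "tz": 0, "ax": 0, "ay": 0, "az": 0},
    {"claw": 0.75, "tx": -0.001, "ty": 0, "tz": 0, "ax": 0, "ay": 0, "az": 0},
    {"claw": 0.75, "tx": -0.002, "ty": 0, "tz": 0, "ax": 0, "ay": 0, "az": 0},
    {"claw": 0.75, "tx": -0.003, "ty": 0, "tz": 0, "ax": 0, "ay": 0, "az": 0},
    {"claw": 0.75, "tx": -0.003, "ty": 0, "tz": 0, "ax": 0, "ay": 0, "az": 0},
    {"claw": 0.75, "tx": -0.003, "ty": 0, "tz": 0, "ax": 0, "ay": 0, "az": 0},
    {"claw": 0.75, "tx": -0.003, "ty": 0, "tz": 0, "ax": 0, "ay": 0, "az": 0},
    {"claw": 0.75, "tx": -0.003, "ty": 0, "tz": 0, "ax": 0, "ay": 0, "az": 0},
    {"claw": 0.75, "tx": 0, "ty": 0, "tz": 0, "ax": 0, "ay": 0, "az": 0},
    {"claw": 0.75, "tx": 0, "ty": 0, "tz": 0, "ax": 0, "ay": 0, "az": 0}
  ]
}}

```text
clock: 12.55
tcp_pos: [0.5137, -0.0324, 0.1987]
orientation: [2.287, 2.153, -0.001]
contact_force: [2.6, -0.5, 0.2]
grip_width: 0.0215
gripper_force: 1.1
```

```bash
python3 - <<'E'
from h import *
f=r.grab_frame('wrist'); cv2.imwrite('pics/w8.png',cv2.resize(f[:,:,::-1],(800,600)));st()
E
```

```text
t 12.6 tcp reader [  4.6 -40.8 198.7] yaw rel 1.03 w 0.0213 F [ 2.6 -1.1  0.1]
```

View pics/w8.png

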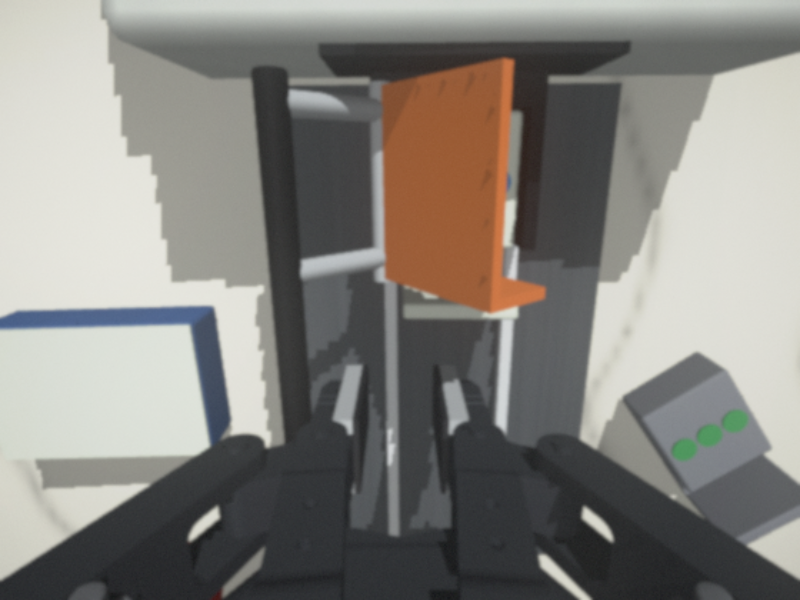

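The cassette stayed put: its rear face at row 318 works out to reader y≈-11.4, against -12 expected at the stop. I lower the flap gently by moving sideways.

Request:
{"fn": "arm_command", "kwargs": {
  "plan": [
    {"claw": 0.75, "tx": 0, "ty": 0.003, "tz": 0, "ax": 0, "ay": 0, "az": 0},
    {"claw": 0.75, "tx": 0, "ty": 0.004, "tz": 0, "ax": 0, "ay": 0, "az": 0},
    {"claw": 0.75, "tx": 0, "ty": 0.004, "tz": 0, "ax": 0, "ay": 0, "az": 0},
    {"claw": 0.75, "tx": 0, "ty": 0.004, "tz": 0, "ax": 0, "ay": 0, "az": 0},
    {"claw": 0.75, "tx": 0, "ty": 0.004, "tz": 0, "ax": 0, "ay": 0, "az": 0},
    {"claw": 0.75, "tx": 0, "ty": 0.004, "tz": 0, "ax": 0, "ay": 0, "az": 0},
    {"claw": 0.75, "tx": 0, "ty": 0.004, "tz": 0, "ax": 0, "ay": 0, "az": 0},
    {"claw": 0.75, "tx": 0, "ty": 0.005, "tz": 0, "ax": 0, "ay": 0, "az": 0},
    {"claw": 0.75, "tx": 0, "ty": 0.006, "tz": 0, "ax": 0, "ay": 0, "az": 0},
    {"claw": 0.75, "tx": 0, "ty": 0.006, "tz": 0, "ax": 0, "ay": 0, "az": 0}
  ]
}}

```text
clock: 13.43
tcp_pos: [0.5579, -0.0343, 0.1983]
orientation: [-2.286, -2.154, 0.001]
contact_force: [-0.3, 0.1, 0.5]
grip_width: 0.0216
gripper_force: 0.0
```

Request:
{"fn": "arm_command", "kwargs": {
  "plan": [
    {"claw": 0.75, "tx": 0, "ty": 0.002, "tz": 0, "ax": 0, "ay": 0, "az": 0},
    {"claw": 0.75, "tx": 0, "ty": 0, "tz": -0.005, "ax": 0, "ay": 0, "az": 0},
    {"claw": 0.75, "tx": 0, "ty": 0, "tz": -0.01, "ax": 0, "ay": 0, "az": 0},
    {"claw": 0.75, "tx": -0.003, "ty": 0, "tz": -0.018, "ax": 0, "ay": 0, "az": 0},
    {"claw": 0.75, "tx": -0.003, "ty": 0, "tz": -0.018, "ax": 0, "ay": 0, "az": 0},
    {"claw": 0.75, "tx": -0.003, "ty": 0, "tz": -0.018, "ax": 0, "ay": 0, "az": 0},
    {"claw": 0.75, "tx": -0.003, "ty": 0, "tz": -0.018, "ax": 0, "ay": 0, "az": 0},
    {"claw": 0.75, "tx": -0.003, "ty": 0, "tz": -0.018, "ax": 0, "ay": 0, "az": 0},
    {"claw": 0.75, "tx": 0, "ty": 0, "tz": -0.01, "ax": 0, "ay": 0, "az": 0},
    {"claw": 0.75, "tx": 0, "ty": 0, "tz": 0, "ax": 0, "ay": 0, "az": 0}
  ]
}}

```text
clock: 14.27
tcp_pos: [0.5594, -0.0498, 0.3163]
orientation: [2.286, 2.152, 0.006]
contact_force: [1.0, 0.2, -0.3]
grip_width: 0.0214
gripper_force: 0.0
```

```bash
python3 - <<'E'
from h import *
f=r.grab_frame('wrist'); cv2.imwrite('pics/w9.png',cv2.resize(f[:260,140:440,::-1],None,fx=2.3,fy=2.3,interpolation=cv2.INTER_CUBIC));st()
m,T=campose('wrist');q=np.load('q.npy')
for t in ['cassette','bar_mid']:
  for d in r.tip_of(t,'wrist')[:3]: print(t,d['confidence'],loc(q,w(T,d['location'])).round(1))
E
```

```text
t 14.32 tcp reader [ 51.  -54.2 314.8] yaw rel 1.07 w 0.0213 F [-0.4 -0.7 -0.2]
cassette 0.7 [ -90.6 -148.3    0.2]
cassette 0.69 [  54.5 -194.3    0.7]
bar_mid 0.8 [  2.4 -49.   65.9]
```

View pics/w9.png

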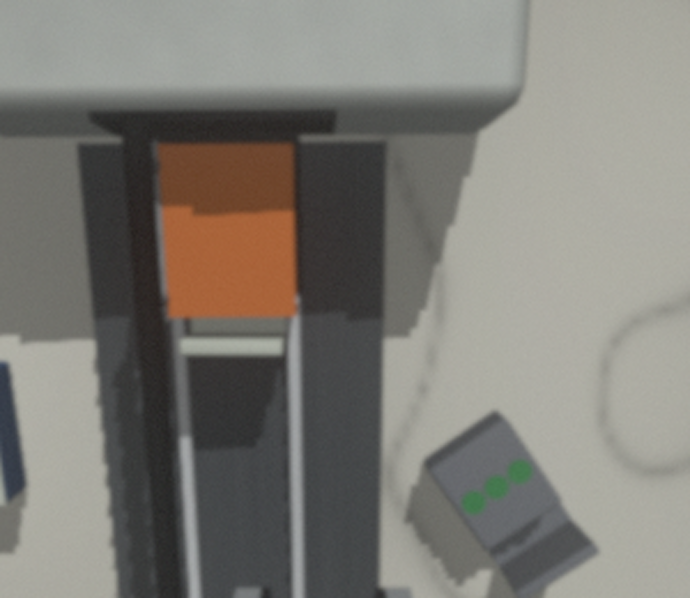

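The flap is fully shut: bar x≈2.4, orange plate flat at (230,230). The cassette's plate shows just behind it at (232,346), the spare is untouched, and the arm is clear. I hand in.

```bash
python3 -c "
from bench import r
print(r.hand_in())"
```

```text
the job is handed in; nothing more can be done
None
```

The white cassette was pushed up to the end stop with the flap held up, the flap has closed behind it, and the job is handed in at about 14 s on the clock; hand-in returned no verdict.

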